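Turn and stack a sample tray on a full one

ROBOT

A 6-joint arm with a two-finger parallel gripper is mounted at the origin on the work surface. World frame = base frame: x ahead of the robot, y to its left, z up, the work surface at z = 0. Lengths are in m, angles in degrees, forces in N, time in s.
With the tool pointing down it reaches from about 0.325 to 0.85 m from the base axis. Payload 15.5 kg.
Tool frame: the origin (TCP) lies midway between the tips of the shut fingers; the grasp point (between the pads) lies 19 mm behind it; y points along the fingers, x is the direction in which the jaws open and shut, and the axes are right-handed (so a half turn about y gives the same grasp; the last joint's range is limited). The gripper opens to 91 mm and grips with 3 to 60 N. Pads are 32 mm wide; open, the fingers measure 118 mm over their backs; the gripper's body (76 mm by 178 mm) begins 60 mm behind the grasp point.
Start: joints at [-76.805, 28.281, 77.091, -0, 74.628, -5.472], TCP at [0.2, -0.592, 0.214] pointing down, gripper open.
Joint ranges: [-166.48, 166.48], [-47.26, 123.95], [12.59, 153.08], [-70.14, 250.14], [6.76, 159.57], [-176.63, 176.63]. Speed limits (degrees/s): [108.29, 108.29, 147.25, 172.46, 172.46, 172.46].

INTERFACE

Orientations are given as a 3x3 rotation matrix whose columns are the frame's x, y, z axes.
In Python, from bench import ctrl gives the robot as it stands. The module is installed in compiled form; this text tells all that it offers. Calls block until the motion is done:
- ctrl.goto(position, orientation): joint-space move of the TCP to a pose.
- ctrl.move_l(position, vel=0.15, ori=None, contact_N=None): straight line of the TCP; ori=None keeps the orientation; vel is the mean speed in m/s. With contact_N (N) it stops when the force on the tool has changed by that much, and returns True; else False.
- ctrl.movej(angles): joint-space move.
- ctrl.command_gripper(opening): opening from 0.0 (shut) to 1.0 (fully open); the grip force is fixed at half the most; returns when the fingers have stopped.
- ctrl.sleep(seconds).
- ctrl.ik(position, orientation): joint angles nearest the present ones, or None.
- ctrl.read_camera(name): name is "scene" or "top" or "wrist"; returns the picture (384x512x3 uint8, blue, green, red); there is no depth.
- ctrl.camera_params(name): a dict with "fx", "fy", "cx", "cy" (pixels), "pose" (4x4, takes a point from camera to world coordinates); the wrist camera has in their place "T_tool_cam" (4x4, takes a point from camera to tool coordinates, whose origin is the TCP and whose axes are the tool frame's). Camera axes: x right, y up, looking along -z (the intrinsics and any distortion apply to the point x, -y, -z); pixel columns grow to the right and rows downward; lengths in m; the calibration is good to about 2 mm. A picture is of the moment at which its call begins: read the wrist's pose just before it. camera_params takes no time and is no camera call.
A pose or a line that the arm cannot do raises ctrl.MotionError and nothing moves.
- ctrl.sign_off(): hands the job in, once; it reports no verdict.
Readings, each from a call of its own:
- ctrl.current_t(): time.
- ctrl.current_q(): joint angles.
- ctrl.current_dq(): joint speeds.
- ctrl.current_effort(): joint torques, N m.
- ctrl.current_tool_pos(): TCP position.
- ctrl.current_eef_rot(): TCP orientation.
- ctrl.current_contact_force(): force on the tool from outside, world axes, zero at the start.
- ctrl.current_wrist_torque(): the same for the moment, N m.
- ctrl.current_grip_width(): opening from 0.0 (shut) to 1.0 (fully open).
Only numpy, scipy, OpenCV 4.12 (cv2) and the standard library are available. Lean on these libraries where they do the work, as an engineer would, in place of code of your own. Each camera call takes 0.05 s, during which the arm holds its last target. There are 200 camera calls.

TASK

Pick up the empty blue sample tray, turn it end for end and stack it on the full tray that wears the orange collar, its purple end over the plain end of the full one, gently lowered until its four notches have dropped over the collar's lugs so that it sits level and locked. Leave the full tray standing about where it is, disturb nothing else on the bench, and let go.

Things in the scene. Friction and masses are not known exactly. Their poses are not given: they have to be found in the camera images.
- empty_mid (a point): Centre, half-way up, of the loose empty tray: light blue plastic, 198 mm long (x), 60 wide (y), 75 tall (z), 0.2 to 0.3 kg. +x to its one purple end, z up. The rim is an upright band, 25 mm tall, 60 wide outside; below it the sides taper to a 42 mm wide foot. Grasp from above across the 60 mm width at mid length, on the band, 12 to 37 mm above this point. Not reported while held.
- empty_end (a point): Middle of the empty tray's purple end, 99 mm along +x from its centre.
- empty_foot (a point): Centre of the empty tray's underside, axes as the tray's. Each long side's lower edge has two shallow notches (13 mm long, 6 deep, at x = -68 and +28) that drop over the collar's lugs if the tray is turned end for end, and two deep slots (34 long, 50 high, at x = +68 and -28) that let it sink past the lugs onto the vials if it is not turned.
- full_tray: The full tray: same kind and size, loose on the bench, 0.5 to 0.75 kg, with 12 capped vials fixed inside (tops 47 mm up). Origin at the centre of its underside, +x to its purple end, z up. A stiff orange collar round its rim carries four lugs. Stacked and seated, the turned tray's underside is 77 mm above this origin; merely riding on the lugs, 83 mm.
- lug_plane (a point): Point on the full tray's centre line, 83 mm above its underside, level with the lug tops. Lugs: 10 mm long (x), over both long sides, inner ends at y = +/-16, at x = +68 and -28 plus one common offset of up to 10 mm either way: the collar sits anywhere in its play. Offset not reported: feel or see it. Notch play 1.5 mm each way along x, 2.5 along y. Keep pressing under 35 N.
There are look-alikes about, which are no part of the job. Leave any green or yellow look-alike of the part that bears empty_mid alone.

How it is judged:
By the outcome, as a careful person would: the job done as asked, in the order asked, and still so for the second after the job is handed in, with the robot touching nothing.
It also fails if it takes over 54 s, if anything falls off the work surface, if the arm or the gripper's body presses on something with over 40 N, if the wrist force passes 120 N, or if a joint passes its speed limit or range.

## Working session

There is one attempt and no reset: what is moved stays moved. The work goes in short steps, each a Python script; the robot and the scene stay as the last script left them, time stands still between calls to the robot, and variables do not carry over. Pictures are saved under pics/ and viewed, about 8 in all and at most 12, crops included, and the job is handed in when it is done.

```bash
mkdir -p pics; python3 - <<'E'
from bench import ctrl
import cv2,numpy as np
ims=[]
for n in("scene","top"):
    im=ctrl.read_camera(n);cv2.imwrite(f"pics/{n}0.png",im)
    p=ctrl.camera_params(n);print(n,{k:(np.round(v,4).tolist() if k=='pose' else v) for k,v in p.items()})
print(ctrl.camera_params("wrist"),ctrl.current_t())
print(np.round(ctrl.current_eef_rot(),3))
E
```

```text
scene {'fx': 413.1378901537959, 'fy': 413.1378901537959, 'cx': 258.8505284487882, 'cy': 192.90960758904998, 'pose': [[-0.608, -0.6834, 0.404, 1.0264], [0.7939, -0.5178, 0.3189, 0.2053], [-0.0088, 0.5147, 0.8573, 1.1478], [0.0, 0.0, 0.0, 1.0]]}
top {'fx': 413.7573490510558, 'fy': 413.7573490510558, 'cx': 259.559740543222, 'cy': 190.7139745250017, 'pose': [[-0.0303, 0.992, -0.1226, 0.3541], [-0.9994, -0.0284, 0.0174, -0.1681], [0.0137, 0.1231, 0.9923, 1.406], [0.0, 0.0, 0.0, 1.0]]}
{'fx': 301.84352516114734, 'fy': 301.84352516114734, 'cx': 256.67373837866535, 'cy': 191.6681672940348, 'T_tool_cam': array([[ 9.99999494e-01, -5.97966565e-04, -8.08599002e-04,
        -2.19933914e-04],
       [-6.35804130e-04,  2.47053764e-01, -9.69001565e-01,
        -1.69678001e-01],
       [ 7.79197964e-04,  9.69001589e-01,  2.47053258e-01,
         6.72915959e-02],
       [ 0.00000000e+00,  0.00000000e+00,  0.00000000e+00,
         1.00000000e+00]])} 0.1
[[ 0.32  -0.     0.947]
 [-0.947  0.001  0.32 ]
 [-0.001 -1.     0.   ]]
```

View pics/top0.png

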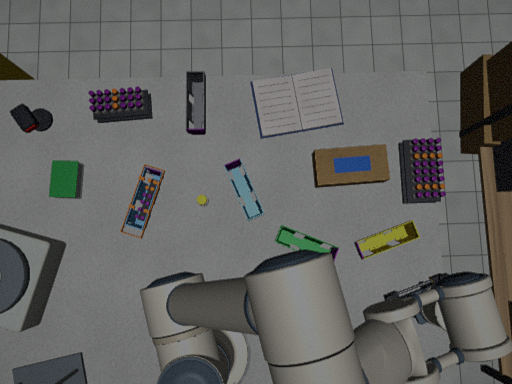

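View pics/scene0.png

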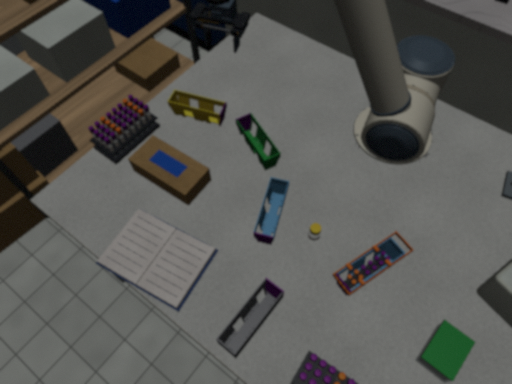

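Top view: the blue tray is at about (244,189) with its purple end at (233,165). The orange-collared full tray is at (144,201). Look-alikes to leave are green (306,241), yellow (386,239) and grey/black (196,102). Next I'll measure both trays and check the choice in a close crop.

```bash
cat >h.py <<'E'
from bench import ctrl
import cv2,numpy as np
def ray(p,u,v,pose):
    d=np.array([(u-p['cx'])/p['fx'],-(v-p['cy'])/p['fy'],-1.0]);return pose[:3,3],pose[:3,:3]@d
def onplane(p,uv,z,pose=None):
    pose=np.array(p['pose']) if pose is None else pose
    out=[]
    for u,v in np.reshape(uv,(-1,2)):
        o,d=ray(p,u,v,pose);out.append((o+d*(z-o[2])/d[2])[:2])
    return np.array(out)
def proj(p,X,pose=None):
    pose=np.array(p['pose']) if pose is None else pose
    c=pose[:3,:3].T@(np.asarray(X,float)-pose[:3,3]);return np.array([p['cx']+p['fx']*c[0]/-c[2],p['cy']-p['fy']*c[1]/-c[2]])
def wpose():
    T=np.eye(4);T[:3,:3]=ctrl.current_eef_rot();T[:3,3]=ctrl.current_tool_pos()
    return T@ctrl.camera_params('wrist')['T_tool_cam']
def wrist(name):
    P=wpose();im=ctrl.read_camera('wrist');cv2.imwrite(f'pics/{name}.png',im);np.save(f'pics/{name}.npy',P);return im,P
def R(yaw): # tool z horizontal at yaw (deg), tool y down
    a=np.radians(yaw);z=np.array([np.cos(a),np.sin(a),0]);y=np.array([0,0,-1.]);return np.c_[np.cross(y,z),y,z]
E
python3 - <<'E'
from h import *
p={n:ctrl.camera_params(n) for n in('top','scene')}
for n,box in(('top',[(215,150,60,80),(110,155,65,90)]),('scene',[(245,170,55,80),(325,225,95,75)])):
    im=cv2.imread(f'pics/{n}0.png');hsv=cv2.cvtColor(im,cv2.COLOR_BGR2HSV)
    cr=[]
    for i,(x,y,w,h) in enumerate(box):
        s=hsv[y:y+h,x:x+w]
        m={'blue':cv2.inRange(s,(85,50,50),(115,255,255)),'purple':cv2.inRange(s,(125,60,20),(165,255,255)),'orange':cv2.inRange(s,(3,110,90),(22,255,255))}
        for k,mm in m.items():
            pts=cv2.findNonZero(mm)
            if pts is None or len(pts)<8: continue
            r=cv2.minAreaRect(pts.astype(np.float32)+np.float32([x,y]));b=cv2.boxPoints(r)
            print(n,i,k,len(pts),np.round(r[0]),np.round(onplane(p[n],b,.075 if i==0 else .08),3).tolist(), 'c',np.round(onplane(p[n],[r[0]],.075),3))
        c=im[y:y+h,x:x+w];cr.append(cv2.resize(c,(380,300) if 0 else None,fx=290/h,fy=290/h,interpolation=cv2.INTER_CUBIC))
    row=np.hstack(cr);cv2.imwrite(f'pics/crop_{n}.png',row)
a,b=cv2.imread('pics/crop_top.png'),cv2.imread('pics/crop_scene.png')
W=max(a.shape[1],b.shape[1]);f=lambda q:cv2.copyMakeBorder(q,0,0,0,W-q.shape[1],0)
cv2.imwrite('pics/crops.png',np.vstack([f(a),f(b)])[:600,:800])
E
```

```text
top 0 blue 796 [244. 190.] [[0.602, -0.076], [0.625, -0.132], [0.444, -0.204], [0.422, -0.15]] c [[ 0.523 -0.141]]
top 0 purple 91 [233. 164.] [[0.61, -0.08], [0.628, -0.127], [0.608, -0.135], [0.59, -0.087]] c [[ 0.609 -0.107]]
top 1 blue 486 [144. 199.] [[0.424, 0.244], [0.609, 0.18], [0.584, 0.114], [0.399, 0.179]] c [[0.504 0.181]]
top 1 purple 177 [145. 193.] [[0.451, 0.225], [0.609, 0.173], [0.591, 0.126], [0.434, 0.178]] c [[0.521 0.177]]
top 1 orange 268 [142. 201.] [[0.401, 0.257], [0.62, 0.183], [0.594, 0.116], [0.377, 0.192]] c [[0.497 0.189]]
scene 0 blue 866 [272. 206.] [[0.631, -0.129], [0.449, -0.205], [0.429, -0.142], [0.611, -0.072]] c [[ 0.534 -0.135]]
scene 0 purple 95 [262. 237.] [[0.651, -0.117], [0.632, -0.126], [0.612, -0.075], [0.631, -0.067]] c [[ 0.632 -0.096]]
scene 1 blue 363 [372. 263.] [[0.591, 0.131], [0.406, 0.196], [0.435, 0.249], [0.615, 0.183]] c [[0.511 0.189]]
scene 1 purple 266 [363. 266.] [[0.601, 0.128], [0.448, 0.167], [0.47, 0.223], [0.619, 0.182]] c [[0.534 0.175]]
scene 1 orange 179 [373. 261.] [[0.602, 0.12], [0.378, 0.194], [0.412, 0.259], [0.628, 0.185]] c [[0.506 0.189]]
```

View pics/crops.png

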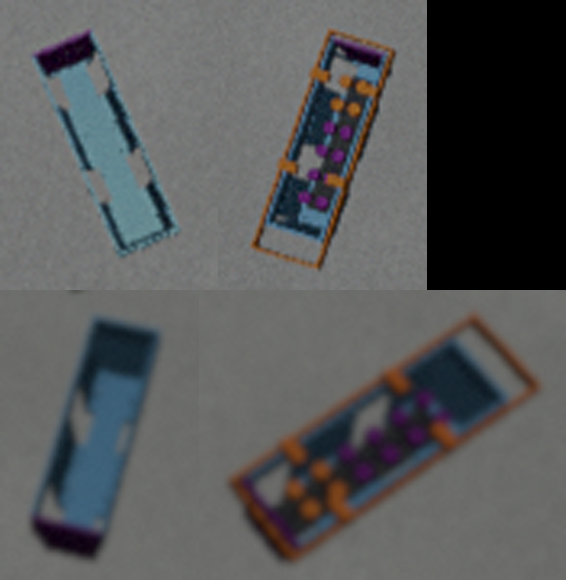

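The crop confirms the choice. The empty tray is light blue with its purple end far from the robot (yaw about 21°). The full tray's purple end is also far, with yaw about -19°. Next are wrist close-ups of both.

```bash
python3 - <<'E'
from h import *
ctrl.goto([.53,-.14,.18],R(21)); wrist('we')
ctrl.goto([.5,.187,.17],R(161)); im,P=wrist('wf')
print(ctrl.current_t(),np.round(ctrl.current_q(),1), ctrl.current_contact_force())
a=cv2.imread('pics/we.png');cv2.imwrite('pics/both.png',np.hstack([a[:,60:450],im[:,60:450]]))
E
```

```text
3.8833 [ 14.   23.9  93.1  -0.   63.  -56.9] [ 0.07031375 -0.12195261 -0.29467841]
```

View pics/both.png

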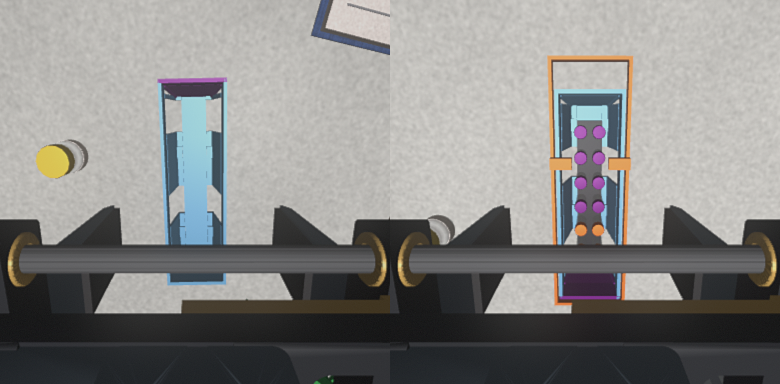

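The close-ups show the empty tray's rim with its purple end at row 80 and plain end at row 284. On the full tray the plain rim end is at about row 92, the purple end at about row 298, and the visible lug pair is at row 163. The second lug pair is hidden by the gripper bar. I'll measure the edges.

```bash
cat >meas.py <<'E'
from h import *
p=ctrl.camera_params('wrist')
def fit(uv,P,z):
    X=onplane(p,uv,z,P);vx,vy,x,y=cv2.fitLine(X.astype(np.float32),cv2.DIST_HUBER,0,1e-4,1e-4).ravel();return np.array([x,y]),np.array([vx,vy])
def sides(mask,rows,lo,hi):
    L=[];Rr=[]
    for r in rows:
        c=np.flatnonzero(mask[r,lo:hi])+lo
        if len(c)>2:L.append((c[0]-.5,r));Rr.append((c[-1]+.5,r))
    return L,Rr
def rep(name,L,Rr,P,z,ax):
    a,d1=fit(L,P,z);b,d2=fit(Rr,P,z)
    d1*=np.sign(d1@ax);d2*=np.sign(d2@ax);d=d1+d2;d/=np.linalg.norm(d);n=np.array([-d[1],d[0]])
    print(name,'yaw',[round(float(np.degrees(np.arctan2(q[1],q[0]))),2) for q in(d1,d2,d)],'width',round(abs((a-b)@n)*1e3,1));return (a+b)/2,d,n
E
python3 - <<'E'
from meas import *
# empty
im=cv2.imread('pics/we.png');P=np.load('pics/we.npy');h=cv2.cvtColor(im,cv2.COLOR_BGR2HSV)
m=cv2.inRange(h,(88,70,20),(125,255,255));pu=cv2.inRange(h,(130,60,40),(165,255,255))
L,Rr=sides(m,list(range(90,235)),205,300);c,d,n=rep('empty',L,Rr,P,.075,np.array([1,.4]))
rows=np.flatnonzero((pu[60:110,225:280]>0).sum(1)>30)+60; bl=np.flatnonzero((m[265:300,240:275]>0).sum(1)>20)+265
print('purple rows',rows,'plain rows',bl)
A=onplane(p,[(256,rows[0]-.5)],.075,P)[0];B=onplane(p,[(258,bl[-1]+.5)],.075,P)[0]
sa,sb=(A-c)@d,(B-c)@d;print('len',(sa-sb)*1e3,'centre',c+d*(sa+sb)/2)
# full
im=cv2.imread('pics/wf.png');P=np.load('pics/wf.npy');h=cv2.cvtColor(im,cv2.COLOR_BGR2HSV)
o=cv2.inRange(h,(5,110,80),(22,255,255));m=cv2.inRange(h,(88,70,20),(125,255,255))
ax=np.array([1,-.35])
L,Rr=sides(o,list(range(62,235)),210,320)
for z in(.075,.08):c,d,n=rep('collar z%.3f'%z,L,Rr,P,z,ax)
L,Rr=sides(m,list(range(95,150))+list(range(175,230)),222,297);c2,d2,n2=rep('rim',L,Rr,P,.075,ax);print('lateral rim vs collar',(c2-c)@n*1e3)
for cols in((223,241),(279,297)):
    r=[(u,v) for u in range(*cols) for v in range(140,190) if o[v,u]]
    r=np.array(r);c=c2
    e=[(np.mean(cols)-.5,r[:,1].min()-.5),(np.mean(cols)-.5,r[:,1].max()+.5)]
    X=onplane(p,e,.083,P);print('lug rows',e,'s',((X-c2)@d2)*1e3)
rows=np.flatnonzero((m[80:110,240:280]>0).sum(1)>25)+80
col=h[:,250];print('plain rows',rows)
pu=cv2.inRange(h,(130,60,30),(170,255,255));pr=np.flatnonzero((pu[270:315,240:270]>0).sum(1)>15)+270;print('purple rows',pr)
for r in list(range(84,104))+list(range(285,312)):print(r,im[r,235].tolist(),im[r,255].tolist(),im[r,285].tolist())
for r in(rows[0]-.5,rows[-1]+.5,pr[0]-.5,pr[-1]+.5):print(r,((onplane(p,[(256,r)],.075,P)[0]-c2)@d2)*1e3)
print(c2,d2)
lug=o.copy()
v=np.hstack([cv2.resize(im[40:315,200:330],None,fx=2.1,fy=2.1,interpolation=cv2.INTER_CUBIC)]);cv2.imwrite('pics/wfz.png',v)
E
```

```text
empty yaw [21.94, 22.84, 22.39] width 58.5
purple rows [78 79 80 81 82] plain rows [274 275 276 277 278 281 282 283 284]
len 198.56120605230225 centre [ 0.52801302 -0.13892676]
collar z0.075 yaw [-19.09, -19.08, -19.09] width 69.4
collar z0.080 yaw [-19.09, -19.08, -19.09] width 68.1
rim yaw [-20.83, -18.87, -19.85] width 57.8
lateral rim vs collar 0.6432447
lug rows [(np.float64(231.5), np.float64(139.5)), (np.float64(231.5), np.float64(189.5))] s [-20.40079405  22.88039091]
lug rows [(np.float64(287.5), np.float64(139.5)), (np.float64(287.5), np.float64(189.5))] s [-21.0590016   22.18329607]
plain rows [ 93  95  96  98  99 100 101 102 103 104 105 106]
purple rows [274 275 276 277 278 279 280 281 282 283 284 285 286 287 288 289 290 291
 292 293 294 295 296 297 298 299]
84 [201, 205, 207] [186, 190, 192] [194, 198, 200]
85 [199, 204, 206] [184, 189, 190] [194, 198, 200]
86 [198, 202, 205] [187, 191, 194] [193, 198, 200]
87 [193, 198, 203] [189, 193, 198] [191, 196, 200]
88 [191, 194, 197] [192, 195, 198] [193, 197, 200]
89 [223, 216, 172] [223, 216, 173] [223, 212, 170]
90 [227, 219,
[... 1296 characters left out ...]
7, 52, 90]
300 [40, 53, 78] [41, 58, 72] [42, 59, 71]
301 [40, 51, 76] [45, 61, 72] [43, 60, 70]
302 [45, 70, 118] [45, 60, 72] [46, 61, 72]
303 [61, 122, 223] [45, 61, 73] [47, 60, 72]
304 [71, 130, 227] [45, 59, 72] [46, 61, 72]
305 [149, 171, 208] [46, 61, 73] [47, 61, 72]
306 [193, 198, 201] [45, 61, 73] [44, 59, 70]
307 [201, 204, 205] [45, 60, 72] [45, 60, 71]
308 [199, 204, 206] [45, 59, 72] [43, 58, 70]
309 [196, 201, 203] [45, 61, 72] [45, 59, 70]
310 [194, 198, 201] [45, 60, 73] [44, 59, 71]
311 [194, 199, 201] [44, 60, 72] [45, 61, 72]
92.5 -58.86179820386504
106.5 -47.6062621223278
273.5 108.52581631727526
299.5 137.15691837001208
[0.4726135  0.19822544] [ 0.940574   -0.33958894]
```

View pics/wfz.png

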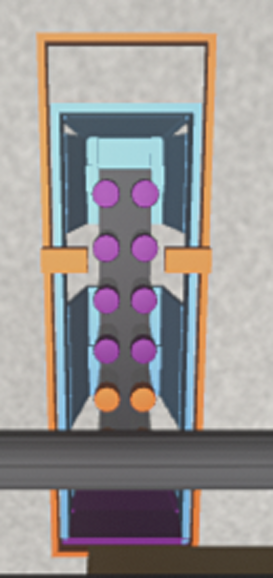

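```bash
python3 - <<'E'
from meas import *
im=cv2.imread('pics/we.png');P=np.load('pics/we.npy');h=cv2.cvtColor(im,cv2.COLOR_BGR2HSV)
m=cv2.inRange(h,(85,45,20),(125,255,255))
L,Rr=sides(m,list(range(90,240)),205,300);c,d,n=rep('empty',L,Rr,P,.075,np.array([1,.4]))
A=onplane(p,[(256,77.5)],.075,P)[0];B=onplane(p,[(258,284.5)],.075,P)[0]
sa,sb=(A-c)@d,(B-c)@d;print('len',(sa-sb)*1e3,'centre',c+d*(sa+sb)/2)
im=cv2.imread('pics/wf.png');P=np.load('pics/wf.npy');h=cv2.cvtColor(im,cv2.COLOR_BGR2HSV)
o=cv2.inRange(h,(5,110,80),(22,255,255));m=cv2.inRange(h,(85,45,20),(125,255,255))
ax=np.array([1,-.35])
L,Rr=sides(o,list(range(62,235)),210,320);c,d,n=rep('collar',L,Rr,P,.08,ax)
L,Rr=sides(m,list(range(90,150))+list(range(175,235)),222,300);c2,d2,n2=rep('rim',L,Rr,P,.075,ax);print('lat',(c2-c)@n*1e3)
S=lambda r,z,u=260:((onplane(p,[(u,r)],z,P)[0]-c)@d)*1e3
e0,e1=S(88.5,.075),S(299.3,.075);print('ends',e0,e1,e1-e0,'mid',(e0+e1)/2); mid=(e0+e1)/2
for u in(231,236,284,289):
    print(u,[int(x) for x in im[152:178,u,2].astype(int)])
    q=np.flatnonzero(o[150:180,u])+150;print(q[[0,-1]],[S(q[0]-.5,.083,u)-mid,S(q[-1]+.5,.083,u)-mid])
# lug inner ends lateral on row 164
q=np.flatnonzero(o[164,210:320])+210;g=np.flatnonzero(np.diff(q)>5)[0];X=onplane(p,[(q[g]+.5,164),(q[g+1]-.5,164)],.083,P);print('lug inner lat',((X-c)@n)*1e3)
print('mid',c+d*mid/1e3)
E
```

```text
empty yaw [22.06, 22.39, 22.23] width 60.0
len 198.56867333883267 centre [ 0.52815023 -0.13924117]
collar yaw [-19.09, -19.08, -19.09] width 68.1
rim yaw [-19.24, -19.11, -19.18] width 59.7
lat 0.022290973
ends -50.49289968235335 148.48483159402429 198.97773127637763 mid 48.99596595583547
231 [124, 120, 97, 90, 89, 79, 151, 226, 228, 226, 225, 225, 225, 225, 224, 225, 227, 232, 130, 71, 71, 72, 73, 73, 74, 73]
[158 169] [np.float64(-42.95256071601311), np.float64(-32.58798506064933)]
236 [191, 190, 190, 193, 193, 128, 150, 224, 227, 225, 225, 225, 225, 224, 225, 225, 226, 226, 205, 194, 192, 195, 197, 199, 201, 202]
[158 169] [np.float64(-42.95579994649282), np.float64(-32.591495146389946)]
284 [199, 200, 202, 205, 204, 132, 149, 224, 227, 225, 225, 224, 224, 225, 225, 225, 225, 226, 204, 194, 192, 192, 193, 195, 197, 200]
[158 169] [np.float64(-42.98688903841747), np.float64(-32.62518373949595)]
289 [57, 56, 59, 58, 58, 75, 150, 227, 228, 226, 225, 224, 225, 224, 225, 225, 228, 233, 128, 61, 65, 67, 68, 67, 68, 68]
[158 169] [np.float64(-42.99012670229607), np.float64(-32.62869211088153)]
lug inner lat [-15.51275537  16.20699789]
mid [0.50774544 0.18538654]
```

Measurements agree with the sizes given:

| Check | Measured | Expected |
|---|---|---|
| Empty tray | 198.6 × 60.0 mm | 198 × 60 mm |
| Full tray | 199.0 × 59.7 mm | 198 × 60 mm |
| Lug length | about 10.4 mm | 10 mm |
| Lug inner ends | about ±16 mm | ±16 mm |

The collar offset is about -9.5 mm. Both trays were viewed from the same tool-relative pose, so camera bias cancels. Next I'll grasp.

```bash
python3 - <<'E'
from h import *
c=np.array([.52815,-.13924]);Re=R(22.23)
ctrl.goto([*c,.14],Re)
print(ctrl.move_l([*c,.0435],.1,contact_N=12))
ctrl.command_gripper(0.0);print('w',ctrl.current_grip_width()*91)
print(ctrl.current_contact_force())
ctrl.move_l([*c,.20],.12)
ctrl.sleep(.2)
print('w',ctrl.current_grip_width()*91,'F',np.round(ctrl.current_contact_force(),2),np.round(ctrl.current_wrist_torque(),2))
d=np.radians(-19.15);t=np.array([.507745,.185387])-.0095*np.array([np.cos(d),np.sin(d)])
ctrl.goto([*t,.20],R(160.85))
ctrl.sleep(.2)
print(t,ctrl.current_tool_pos(),np.round(ctrl.current_q(),1),ctrl.current_t())
wrist('held')
E
```

```text
False
w 59.71807823351844
[-1.14621513 -0.45204429  3.06500003]
w 59.68693342404841 F [ 0.06  0.27 -1.83] [-0.05 -0.    0.04]
[0.4987707 0.1885034] [0.4989592  0.18806931 0.19999935] [ 14.2  21.8  91.1  -0.   67.1 -56.5] 10.7417
```

View pics/held.png

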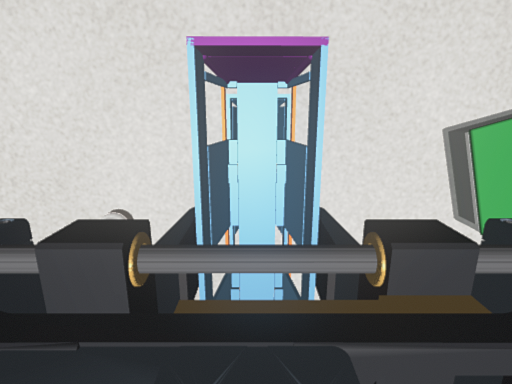

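The tray is held with its purple end (row 37) over the full tray's plain end. I'll check the in-hand end position, then lower gently.

```bash
cat >low.py <<'E'
from h import *
d=np.radians(-19.15);ax=np.array([np.cos(d),np.sin(d)]);lat=np.array([-ax[1],ax[0]]);M=np.array([.507745,.185387])
def st(tag):
    q=ctrl.current_tool_pos();F=np.array(ctrl.current_contact_force());r=q[:2]-M
    print(tag,'under',round((q[2]-.0435)*1e3,1),'s',round(r@ax*1e3,2),'l',round(r@lat*1e3,2),'F',np.round([F[:2]@ax,F[:2]@lat,F[2]],1),'T',np.round(ctrl.current_wrist_torque(),2),'t',round(ctrl.current_t(),1))
E
python3 - <<'E'
from low import *
p=ctrl.camera_params('wrist');P=np.load('pics/held.npy');im=cv2.imread('pics/held.png')
h=cv2.cvtColor(im,cv2.COLOR_BGR2HSV);pu=cv2.inRange(h,(130,60,60),(165,255,255))
r=np.flatnonzero((pu[20:60,200:320]>0).sum(1)>80)[0]+20-.5
tp=ctrl.current_tool_pos();X=onplane(p,[(190,r),(258,r),(326,r)],.2+.0315,P);print('row',r,'end dist',[((x-tp[:2])@-ax)*1e3 for x in X])
t=M-.0095*ax
ctrl.move_l([*t,.0435+.090],.08);ctrl.sleep(.2);st('pre')
hit=ctrl.move_l([*t,.0435+.0755],.015,contact_N=5);st(hit)
wrist('low')
E
```

```text
row 35.5 end dist [np.float64(102.69860497877923), np.float64(102.67598463500502), np.float64(102.65337676165788)]
pre under 90.4 s -9.32 l 0.15 F [ 0.1  0.  -0.7] T [ 0.07 -0.11  0.02] t 12.0
True under 83.0 s -9.46 l 0.05 F [-0.9 -1.  10.2] T [-0.05  0.09 -0.04] t 12.6
```

Contact came at 83.0 mm, so it is riding on the lugs. The in-hand end reads 102.7 mm instead of 99, which suggests the tray sits about 3 mm toward its purple end. I'll shift along +axis and feel for the drop.

```bash
python3 - <<'E'
from low import *
for s in(-.0065,-.008,-.005,-.011,-.0035):
    t=M+s*ax
    z=ctrl.current_tool_pos()[2]
    q=ctrl.current_tool_pos();ctrl.move_l([q[0],q[1],.0435+.0845],.02)
    ctrl.move_l([*t,.0435+.0845],.02);ctrl.sleep(.15)
    hit=ctrl.move_l([*t,.0435+.0765],.015,contact_N=6);st((s,hit))
    if ctrl.current_tool_pos()[2]-.0435<.0795:break
    if ctrl.current_t()>30:break
E
```

```text
(-0.0065, True) under 77.2 s -6.54 l 0.02 F [-1.2 -0.   8. ] T [ 0.03  0.03 -0.02] t 13.8
```

It dropped to 77.2 mm with almost no moment at the wrist, so it is seated. Next I'll release, back off and check.

```bash
python3 - <<'E'
from low import *
ctrl.command_gripper(1.0);st('open')
q=ctrl.current_tool_pos();ctrl.move_l([q[0],q[1],.26],.12);wrist('fin')
t=M-.0065*ax
ctrl.goto([.45,-.2,.30],R(100));ctrl.sleep(.3);st('away')
s=ctrl.read_camera('scene');tp=ctrl.read_camera('top');cv2.imwrite('pics/scene1.png',s);cv2.imwrite('pics/top1.png',tp)
c=lambda i,x,y,w,h,H:cv2.resize(i[y:y+h,x:x+w],(w*H//h,H),interpolation=cv2.INTER_CUBIC)
a=np.hstack([c(s,310,190,130,130,390),c(cv2.imread('pics/fin.png'),130,0,260,384,390)])
b=np.hstack([cv2.resize(tp,None,fx=.52,fy=.52),cv2.resize(s,None,fx=.52,fy=.52)]);a=a[:,:b.shape[1]] 
a=cv2.copyMakeBorder(a,0,0,0,max(0,b.shape[1]-a.shape[1]),0);cv2.imwrite('pics/final.png',np.vstack([a,b]))
E
```

```text
open under 76.7 s -6.9 l -0.25 F [-0.5  0.4  0. ] T [ 0.06 -0.11  0.07] t 14.4
away under 256.4 s 71.94 l -382.48 F [-0.5 -0.3 -0.1] T [-0.03 -0.1  -0.01] t 17.6
```

View pics/final.png

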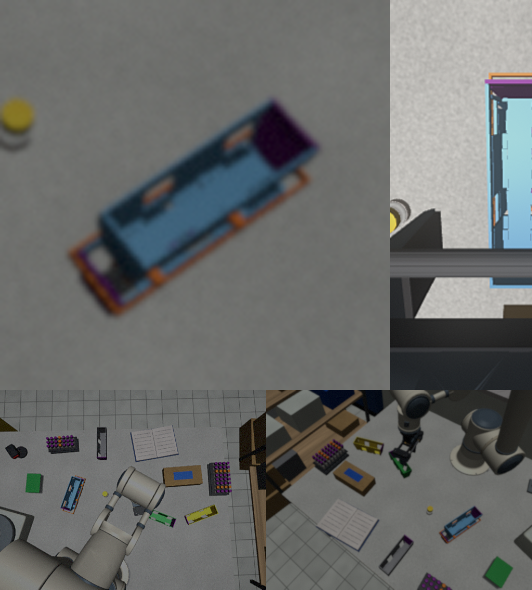

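```bash
python3 - <<'E'
from meas import *
from low import M,ax as A,lat
im=cv2.imread('pics/fin.png');P=np.load('pics/fin.npy');h=cv2.cvtColor(im,cv2.COLOR_BGR2HSV)
m=cv2.inRange(h,(85,45,20),(125,255,255))
pu=cv2.inRange(h,(130,60,60),(165,255,255));pr=np.flatnonzero((pu[40:130,220:300]>0).sum(1)>40)+40
bl=np.flatnonzero((m[262:305,235:275]>0).sum(1)>20)+262;print(pr,bl)
L,Rr=sides(m,list(range(pr[0]+12,240)),200,320);c,d,n=rep('top tray',L,Rr,P,.152,-A)
a=onplane(p,[(258,pr[0]-.5)],.152,P)[0];b=onplane(p,[(258,bl[-1]+.5)],.152,P)[0];
print('len',(a-b)@d*1e3);q=c+d*((a-c)@d+(b-c)@d)/2-M;print('centre s,l',q@A*1e3,q@lat*1e3)
# purple-end top edge triangulated: mask centroid & rest-of-bench difference
for n_,r in(('top',(110,150,70,100)),('scene',(320,220,110,80))):
    q=ctrl.camera_params(n_)
    for z in(.149,.152,.155):
        pass
    i=cv2.imread(f'pics/{n_}1.png');C=M-.007*A
    for k,s in(('purple end',-99),('plain end',99)):
        print(n_,k,[np.round(proj(q,[*(C+A*s/1e3+lat*l),.152]),1).tolist() for l in(-.03,.03)])
for n_ in('top','scene'):
    e=cv2.absdiff(cv2.imread(f'pics/{n_}0.png'),cv2.imread(f'pics/{n_}1.png')).max(2)
    k,_,st,_=cv2.connectedComponentsWithStats((cv2.medianBlur(e,5)>35).astype(np.uint8));print(n_,st[1:][st[1:,4]>40].tolist())
v=[cv2.resize(cv2.imread('pics/top1.png')[150:250,100:190],(540,600),interpolation=cv2.INTER_CUBIC)[:, :],]
f=cv2.resize(im[60:300,190:330],(260,446),interpolation=cv2.INTER_CUBIC)
cv2.imwrite('pics/fin2.png',np.hstack([v[0],cv2.copyMakeBorder(f,0,154,0,0,0)]))
E
```

```text
[78 79 80 81 82 86 87 88 89 90 91 92 93 94] [274 275 276 277 278 279 280 281 282 283]
top tray yaw [160.77, 160.75, 160.76] width 59.8
len 198.75724374133554
centre s,l -10.271146757913378 -1.2783043135455257
top purple end [[133.7, 231.0], [114.8, 225.0]]
top plain end [[155.4, 169.1], [136.9, 163.3]]
scene purple end [[400.1, 221.1], [416.1, 238.1]]
scene plain end [[342.8, 259.4], [358.2, 278.2]]
top [[218, 155, 99, 91, 2106], [117, 166, 41, 67, 1172], [201, 220, 17, 32, 250], [121, 249, 212, 135, 4875], [318, 272, 170, 91, 3527], [1, 288, 34, 25, 214], [12, 292, 153, 92, 5114], [492, 297, 20, 61, 521], [169, 355, 48, 23, 710], [426, 357, 16, 18, 205], [291, 362, 19, 5, 51], [223, 367, 20, 17, 249], [361, 371, 8, 13, 51], [407, 376, 14, 5, 52], [158, 378, 12, 6, 55]]
scene [[231, 0, 81, 146, 5313], [322, 1, 23, 16, 218], [378, 0, 6, 13, 48], [467, 0, 45, 35, 1123], [356, 61, 26, 53, 647], [401, 74, 24, 12, 201], [431, 74, 19, 26, 276], [361, 91, 136, 73, 3790], [440, 102, 37, 23, 523], [254, 178, 35, 66, 1179], [343, 224, 73, 60, 1562]]
```

View pics/fin2.png

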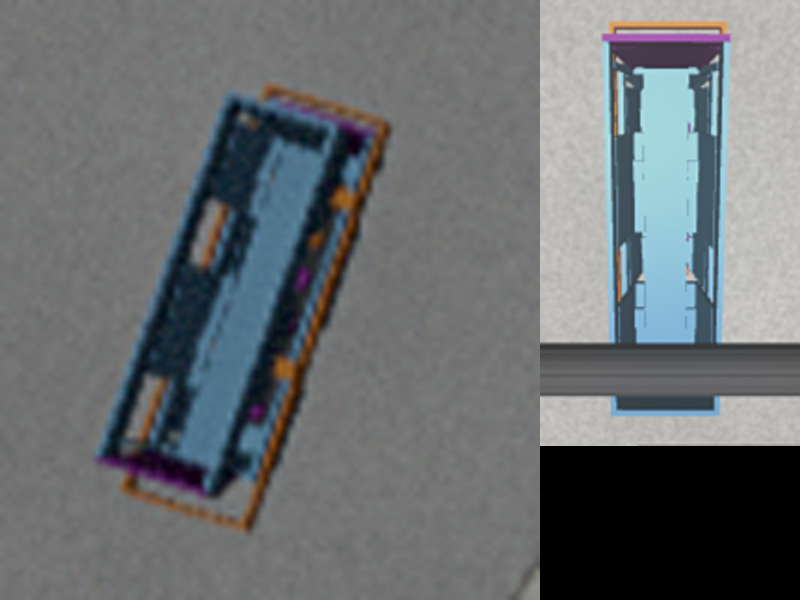

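Side edges are parallel to within 0.02°, and width and length read 59.8 × 198.8 mm on the seated-height plane, so the tray is level. Handing in.

```bash
python3 -c "
from bench import ctrl
print(ctrl.sign_off(),ctrl.current_t())"
```

```text
the job is handed in; nothing more can be done
the job is handed in; nothing more can be done
```

The blue tray is stacked on the orange-collared full tray, turned end for end with its purple end over the plain end. It is let go, and the job is handed in at about 18 s of the 54 s allowed.

**Placing:** The first lowering came to rest on the lugs at 83.0 mm. I lifted slightly and shifted 3 mm along the tray. On the second lowering it dropped to 77.2 mm with about 8 N of pressing and almost no moment at the wrist. Seated is 77 mm.

**Final checks:**
- **Level:** on the seated-height plane the upper tray measures 198.8 × 59.8 mm with its side edges parallel to 0.02°.
- **Position:** its centre is at -10.3 mm along the full tray and -1.3 mm sideways. The lugs were seen at about -9.5 mm, so both are within the notch play.
- **Bench:** before-and-after pictures show changes only at the two trays' places and where the arm or its shadow had moved. I did not separately re-measure the full tray's own pose.

**Disagreement:** before lowering, the camera put the held tray's end about 3.7 mm further out than expected. The 3 mm shift needed to seat it matches that, so the tray probably slipped slightly in the grip or the camera calibration is off by that much.

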